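# Roll a row of stone slips flush in their setting tray

## Task

In the conservation lab, take the hand roller from its steel rest and, pressing down gently but firmly, roll it along the setting tray from one end of the row to the other, so that all eight marble slips, which stand proud, sink flush with the tray's rim. Use only the roller on the slips and do not lean hard on them: they crack. Then set the roller back on its rest, standing straight as it was, let go, and leave the other things on the bench where they are.

Things in the scene. Friction and masses are not known exactly. Their poses are not given: they have to be found in the camera images.
- roller_grip (a point): centre of the wooden grip rib of the hand roller (0.4 to 0.6 kg). Axes: x the rolling direction, y along the rib and the drum's axle, z up. The rib is 24 mm thick (x), 90 mm long (y), 34 mm tall, and stands on a top plate whose upper face is 17 mm below this point. Take the rib from above across its 24 mm with the fingertips resting on the plate, so that the plate takes the push.
- roller: the same hand roller; origin on its drum's lowest line, 73 mm below the grip's centre. Aluminium top plate 84 x 104 mm (x, y), 6 mm thick; beneath it a black rubber drum 44 mm in diameter and 80 mm long (y)
- drum (a joint): turning angle of the roller's drum, rad, 0 at the start; it turns freely without stops, 1 rad for each 22 mm rolled
- bed: setting tray on a levelling base 250 x 150 mm. Origin: centre of the base's underside, on the table; x along the row of slips, y across. The wooden tray on it is 210 x 140 mm, centred. Its height and slope are set afresh each time and not reported: its rim's top is 41 to 65 mm above the table at the middle and slopes along x by up to 0.045 rad either way.
- row_mid (a point): middle of the row, on the table under the tray (height not that of the tray); axes as the bed's. Eight marble slips side by side, each 20.5 mm (x) by 112 mm (y), pitch 21.5 mm, stand 3 to 4 mm proud of the rim; pushed down they stay, fully down they are flush. A slip gives at 6.5 to 8 N and sinks slowly (20 mm/s at 8 N more): 12 to 20 N suits. They crack if the roller bears with over 30 N.
- slip0 (a joint): how far slip 0 has sunk, m: 0 is 4 mm above the rim, 0.004 flush on its stop; its centre is at x = -75.25 mm in the bed's frame
- slip1 (a joint): how far slip 1 has sunk, m: 0 is 4 mm above the rim, 0.004 flush on its stop; its centre is at x = -53.75 mm in the bed's frame
- slip2 (a joint): how far slip 2 has sunk, m: 0 is 4 mm above the rim, 0.004 flush on its stop; its centre is at x = -32.25 mm in the bed's frame
- slip3 (a joint): how far slip 3 has sunk, m: 0 is 4 mm above the rim, 0.004 flush on its stop; its centre is at x = -10.75 mm in the bed's frame
- slip4 (a joint): how far slip 4 has sunk, m: 0 is 4 mm above the rim, 0.004 flush on its stop; its centre is at x = 10.75 mm in the bed's frame
- slip5 (a joint): how far slip 5 has sunk, m: 0 is 4 mm above the rim, 0.004 flush on its stop; its centre is at x = 32.25 mm in the bed's frame
- slip6 (a joint): how far slip 6 has sunk, m: 0 is 4 mm above the rim, 0.004 flush on its stop; its centre is at x = 53.75 mm in the bed's frame
- slip7 (a joint): how far slip 7 has sunk, m: 0 is 4 mm above the rim, 0.004 flush on its stop; its centre is at x = 75.25 mm in the bed's frame
- rest_seat (a point): where the grip's centre (roller_grip) is when the roller stands on its rest, 85 mm above the table; axes as the roller's
- rest: steel rest of the roller; origin at the centre of its 100 x 96 mm foot's underside, on the table. Two upright walls along y, 80 mm long, 8 mm thick, middles 33 mm either side in x, tops 62 mm above the table. The roller's top plate lies on the wall tops; the drum hangs between them with 7 mm to spare each side (x)
- brush: bystander: brush, 160 mm, lying beside the tray; leave
- spatula: bystander: spatula, 170 mm, lying beside the rest; leave
- blade: bystander: rusty iron blade, 200 x 18 x 6 mm, lying to the right; leave
- jar: bystander: jar, 56 mm wide, 70 mm tall, beyond the tray; leave
- corkring: bystander: cork support ring, 100 mm wide, 28 mm tall; leave
- solvent: bystander: plastic bottle, 60 mm wide, 150 mm tall; leave
- sherdbox: bystander: open cardboard box, 130 x 180 x 50 mm; leave
There are look-alikes about, which are no part of the job. What is shaped like the rest but orange is not meant.

How it is judged:
By the outcome, as a careful person would: the job done as asked, in the order asked, and still so for the second after the job is handed in, with the robot touching nothing.
It also fails if it takes over 72 s, if anything falls off the work surface, if the arm or the gripper's body presses on something with over 40 N, if the wrist force passes 120 N, or if a joint passes its speed limit or range.

## Robot

A 7-joint arm with a two-finger parallel gripper is mounted at the origin on the work surface. World frame = base frame: x ahead of the robot, y to its left, z up, the work surface at z = 0. Lengths are in m, angles in rad, forces in N, time in s.
With the tool pointing down it reaches from about 0.35 to 0.9 m from the base axis. Payload 7.2 kg.
Tool frame: the origin (TCP) lies midway between the tips of the shut fingers; the grasp point (between the pads) lies 19 mm behind it; z points along the fingers, y is the line along which they close (so a half turn about z gives the same grasp; the last joint's range is limited). The gripper opens to 85 mm and grips with 20 to 120 N. Pads are 22 mm wide; open, the fingers measure 114 mm over their backs; the gripper's body (76 mm by 85 mm) begins 54 mm behind the grasp point. The pads swing forward as they close: fully open they stand 13 mm farther back than shut.
Start: joints at [1.055, 0.411, -0.013, 1.596, 0.006, 1.134, -0.082], TCP at [0.271, -0.563, 0.231] pointing down, gripper open.
Joint ranges: [-2.95, 2.95], [-0.29, 1.99], [-1.47, 1.44], [0.14, 2.54], [-1.03, 4.17], [0.13, 1.85], [-2.86, 2.86]. Speed limits (rad/s): [2.39, 2.39, 3.01, 3.01, 3.14, 3.14, 3.14].

## Interface

Orientations are given as a unit quaternion [w, x, y, z].
In Python, from cell import * gives the robot as it stands. Calls block until the motion is done:
- move_to(position, orientation): joint-space move of the TCP to a pose.
- move_straight(position, frame=None, velocity=0.15, f_stop=None): straight line of the TCP; frame=None keeps the orientation; velocity is the mean speed in m/s. With f_stop (N) it stops when the force on the tool has changed by that much, and returns True; else False.
- goto_joints(angles): joint-space move.
- grip(opening, grip_force=None): finger opening in m; grip_force is the grip in N (None keeps the last); returns when the fingers have stopped.
- sleep(seconds).
- inverse_kinematics(position, orientation): joint angles nearest the present ones, or None.
- get_image(name): name is "scene" or "top" or "wrist"; returns a dict with "pixels" (400x640x3 uint8, red, green, blue), "depth" (400x640 float32, m along the optical axis (not along the pixel's ray), 0 where there is no reading), "intrinsics" (3x3 intrinsics, pixels), "D" ([k1, k2, p1, p2, k3] as OpenCV has them; the pictures are not rectified), "rvec" (rotation vector, rad) and "tvec" (3), from world to camera coordinates, as OpenCV has them; the wrist camera has in their place "tool_from_camera" (4x4, takes a point from camera to tool coordinates, whose origin is the TCP and whose axes are the flange's). Camera axes: x right, y down, z forward; pixel columns grow to the right and rows downward; lengths in m; the calibration is good to about 2 mm. A picture is of the moment at which its call begins: read the wrist's pose just before it.
A pose or a line that the arm cannot do raises PlanningError and nothing moves.
- hand_in(): hands the job in; it is judged then, once.
Trained networks look in a picture, given as the dict that the camera call returned (one of the last four; its "shot" number tells which), for a name from the list of things; names that differ only in an ending like _2 or _b are one class to them, and where a whole thing is asked for, a point or a joint stands for the part that bears it (a point fixed in the world has none). Each returns a list of dicts, best first, with "confidence" (0 to 1); they miss things now and then, are a little off and sometimes report something else, mostly with a low value. They report only what shows in the picture. A call takes as long as a camera call. They do not tell look-alikes from the thing itself.
- silhouettes(thing, picture): "mask" (400x640 bool, what is visible of it) and "uv" ([column, row] in pixels, amid what is visible of it).
Readings, each from a call of its own:
- current_t(): time.
- current_qpos(): joint angles.
- current_qd(): joint speeds.
- current_effort(): joint torques, N m.
- current_position(): TCP position.
- current_eef_rot(): TCP orientation.
- current_force(): force on the tool from outside, world axes, zero at the start.
- current_torque(): the same for the moment, N m.
- current_gripper_width(): finger opening in m.
- current_gripper_force(): force on a finger pad.
Only numpy, scipy, OpenCV 4.12 (cv2) and the standard library are available. Lean on these libraries where they do the work, as an engineer would, in place of code of your own. Each camera call takes 0.05 s, during which the arm holds its last target. There are 200 camera calls.

## Working session

There is one attempt and no reset: what is moved stays moved. The work goes in short steps, each a Python script; the robot and the scene stay as the last script left them, time stands still between calls to the robot, and variables do not carry over. Pictures are saved under pics/ and viewed, at most 10 in all, crops included, and the job is handed in when it is done.

```bash
mkdir -p pics; ls; cat > h.py <<'E'
from cell import *
import numpy as np, cv2
def cam(im):
    R=cv2.Rodrigues(np.array(im["rvec"],float))[0]; t=np.array(im["tvec"],float).reshape(3)
    return R,t
def pts(im, mask):
    """world points of masked pixels with depth"""
    v,u=np.nonzero(mask&(im["depth"]>0)); d=im["depth"][v,u]
    n=cv2.undistortPoints(np.c_[u,v].astype(float).reshape(-1,1,2),np.array(im["intrinsics"]),np.array(im["D"])).reshape(-1,2)
    pc=np.c_[n*d[:,None],d]; R,t=cam(im) if "rvec" in im else (None,None)
    return (pc-t)@R, np.c_[u,v]
def save(im,name,box=None,s=1):
    p=im["pixels"][...,::-1]
    if box: p=p[box[1]:box[3],box[0]:box[2]]
    cv2.imwrite("pics/"+name,cv2.resize(p,None,fx=s,fy=s,interpolation=cv2.INTER_CUBIC))
E
python3 - <<'E'
from h import *
import pickle
for n in ["scene","top"]:
    im=get_image(n); save(im,n+".png"); pickle.dump(im,open(n+".pkl","wb"))
    for th in ["roller","bed","rest","slip0","brush","spatula","blade","jar","corkring","solvent","sherdbox"]:
        for s in silhouettes(th,im)[:3]:
            P,_=pts(im,s["mask"])
            if len(P): print(n,th,round(s["confidence"],2),np.round(s["uv"]),s["mask"].sum(),np.round(np.median(P,0),3),np.round(np.percentile(P,2,axis=0),3),np.round(np.percentile(P,98,axis=0),3))
E
```

```text
pics
scene roller 0.7 [384. 242.] 1083 [0.586 0.153 0.068] [0.512 0.109 0.014] [0.617 0.19  0.103]
scene bed 0.77 [274. 212.] 3726 [ 0.541 -0.171  0.059] [ 0.439 -0.292  0.002] [ 0.581 -0.065  0.067]
scene rest 0.85 [462. 199.] 726 [0.24  0.329 0.006] [ 0.17   0.276 -0.001] [0.278 0.374 0.062]
scene rest 0.71 [451. 233.] 979 [0.411 0.331 0.007] [ 0.351  0.277 -0.   ] [0.45  0.379 0.063]
scene rest 0.69 [385. 263.] 489 [0.599 0.17  0.006] [0.524 0.104 0.001] [0.614 0.201 0.053]
scene slip0 0.74 [249. 200.] 146 [ 0.512 -0.261  0.065] [ 0.456 -0.27   0.061] [ 0.559 -0.251  0.069]
scene slip0 0.74 [261. 206.] 198 [ 0.518 -0.219  0.064] [ 0.455 -0.231  0.059] [ 0.563 -0.206  0.068]
scene slip0 0.73 [277. 206.] 157 [ 0.511 -0.175  0.064] [ 0.454 -0.184  0.061] [ 0.561 -0.165  0.068]
scene brush 0.48 [250. 262.] 1032 [ 0.768 -0.151  0.081] [ 0.74  -0.181  0.007] [ 0.781 -0.131  0.15 ]
scene brush 0.44 [384. 264.] 447 [0.598 0.171 0.006] [0.524 0.105 0.001] [0.613 0.2   0.063]
scene spatula 0.52 [398. 229.] 273 [0.478 0.185 0.005] [ 0.427  0.048 -0.001] [0.493 0.211 0.021]
scene blade 0.75 [
[... 2032 characters left out ...]
7]
top blade 0.63 [341. 188.] 305 [ 0.504 -0.115  0.063] [ 0.448 -0.127  0.046] [ 0.559 -0.103  0.071]
top blade 0.58 [418. 210.] 395 [ 0.446 -0.377  0.007] [ 0.336 -0.401 -0.001] [ 0.558 -0.353  0.015]
top jar 0.79 [308. 118.] 283 [ 0.743 -0.004  0.069] [ 0.726 -0.027  0.014] [0.772 0.021 0.077]
top corkring 0.71 [260. 123.] 555 [0.743 0.149 0.029] [0.698 0.106 0.011] [0.79  0.197 0.037]
top solvent 0.97 [354. 115.] 426 [ 0.736 -0.16   0.101] [ 0.718 -0.192  0.008] [ 0.77  -0.135  0.154]
top solvent 0.47 [435. 146.] 2477 [ 0.663 -0.418  0.009] [ 0.584 -0.505 -0.001] [ 0.733 -0.322  0.054]
top sherdbox 0.57 [436. 146.] 2521 [ 0.664 -0.419  0.009] [ 0.584 -0.506 -0.001] [ 0.734 -0.322  0.054]
```

View pics/top.png

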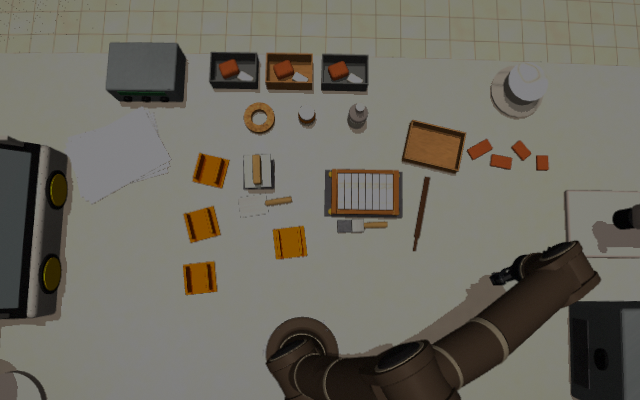

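View pics/scene.png

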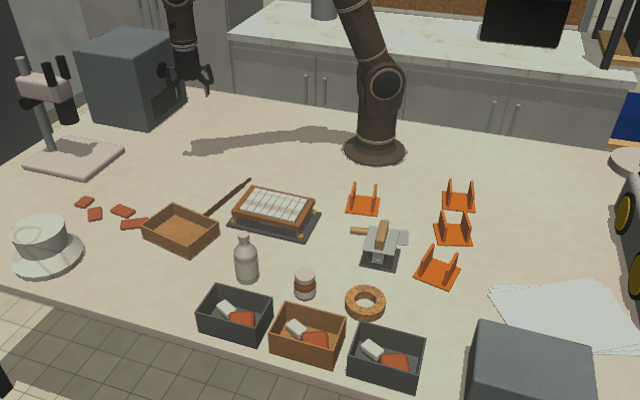

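Candidates for the rest: the grey one carrying the roller (top px 257,170). The orange look-alikes are at (211,170), (202,224), (200,278) and (290,242). I choose the grey one with the roller, and I'll check it close up with the wrist camera.

```bash
cat >> h.py <<'E'
def quat(yaw):  # tool down; tool y axis at world angle yaw (from +y), family of [0,0,1,0]/[0,1,0,0]
    from scipy.spatial.transform import Rotation as Ro
    q=(Ro.from_euler('z',yaw)*Ro.from_quat([1,0,0,0])).as_quat()
    return np.array([q[3],q[0],q[1],q[2]])
def wrist():
    from scipy.spatial.transform import Rotation as Ro
    p=np.array(current_position()); q=np.array(current_eef_rot())
    im=get_image("wrist"); T=np.array(im["tool_from_camera"])
    Rw=Ro.from_quat([q[1],q[2],q[3],q[0]]).as_matrix()
    R=Rw@T[:3,:3]; c=Rw@T[:3,3]+p
    im["rvec"]=cv2.Rodrigues(R.T)[0]; im["tvec"]=-R.T@c
    return im
def rect(P):
    (c,s,a)=cv2.minAreaRect((P[:,:2]*1000).astype(np.float32))
    return np.round(c,1),np.round(s,1),round(a,2)
E
python3 - <<'E'
from h import *
import pickle
print(current_eef_rot(),current_t())
for yaw in (0,np.pi):
    for p in ([0.5,0.143,.36],[0.46,-.187,.36]):
        print(yaw,p,np.round(inverse_kinematics(p,quat(yaw)),2))
im=wrist();print(np.round(im["tool_from_camera"],3),im["intrinsics"][0])
E
```

```text
[2.76155786e-06 9.75038199e-01 2.22037184e-01 4.47751677e-06] 1.2
0 [0.5, 0.143, 0.36] [ 0.3   0.23 -0.81  1.61  0.17  1.37 -2.1 ]
0 [0.46, -0.187, 0.36] [ 0.47  0.11 -0.2   1.69  0.02  1.34 -1.31]
3.141592653589793 [0.5, 0.143, 0.36] [ 0.43  0.28 -0.99  1.61  0.23  1.39  0.98]
3.141592653589793 [0.46, -0.187, 0.36] [ 0.85  0.15 -0.64  1.67  0.09  1.35  1.77]
[[ 0.    -0.947 -0.321  0.082]
 [ 1.     0.     0.    -0.   ]
 [-0.    -0.321  0.947 -0.143]
 [ 0.     0.     0.     1.   ]] [301.49548359   0.         315.33564   ]
```

```bash
python3 - <<'E'
from h import *
import pickle
for n,p in (("bed",[0.455,-.187,.28]),("roller",[0.51,0.143,.27])):
    move_to(p,quat(np.pi)); im=wrist(); pickle.dump(im,open("w_%s.pkl"%n,"wb")); save(im,"w_%s.png"%n)
    print(current_t(),np.round(current_qpos(),2),current_force())
    for th in (["roller","rest","roller_grip","spatula"] if n=="roller" else ["bed"]+["slip0"]):
        for s in silhouettes(th,im)[:10]:
            P,_=pts(im,s["mask"]); 
            if len(P)<50: continue
            print(th,round(s["confidence"],2),np.round(s["uv"]),len(P),np.round(np.median(P,0),3),rect(P))
            if th=="slip0":
                A=np.c_[P[:,:2]-np.median(P[:,:2],0),np.ones(len(P))]; print("   z plane",np.round(np.linalg.lstsq(A,P[:,2],rcond=None)[0],4))
E
```

```text
2.9 [ 0.87  0.2  -0.66  1.81  0.13  1.18  1.73] [-0.49552383  0.01705501 -0.00350241]
slip0 0.84 [326. 210.] 1423 [ 0.5   -0.176  0.065] (array([ 505.4, -176.8]), array([116.2,  22.9]), 1.15)
   z plane [ 0.0003 -0.0204  0.0652]
slip0 0.79 [308. 207.] 1394 [ 0.498 -0.197  0.066] (array([ 503.6, -197.8]), array([ 21.1, 112.5]), 89.91)
   z plane [ 0.0059 -0.0225  0.0656]
slip0 0.72 [258. 203.] 1428 [ 0.499 -0.261  0.066] (array([ 503.3, -263.1]), array([112.1,  25.1]), 0.05)
   z plane [ 0.0021 -0.0411  0.0661]
slip0 0.64 [290. 206.] 1389 [ 0.498 -0.219  0.065] (array([ 503.4, -218.8]), array([ 20.7, 112. ]), 89.97)
   z plane [ 0.005  -0.0422  0.0652]
slip0 0.63 [341. 205.] 1327 [ 0.498 -0.154  0.065] (array([ 503.7, -155. ]), array([112.4,  21.9]), 0.09)
   z plane [0.0021 0.0047 0.065 ]
slip0 0.63 [378. 206.] 1343 [ 0.499 -0.112  0.064] (array([ 503.5, -109.8]), array([111.5,  24.2]), 0.49)
   z plane [0.0011 0.0057 0.0637]
slip0 0.58 [275. 205.] 1482 [ 0.498 -0.24   0.066] (array([ 504.1, -239.8]), array([ 23.9, 117.3]), 89.83)
   z plane [ 0.0091 -0.0567  0.0657]
slip0 0.57 [361.
[... 236 characters left out ...]
388 [0.566 0.315 0.014] (array([582.3, 319.2]), array([130.2, 113.7]), 78.96)
rest 0.78 [332. 170.] 518 [0.518 0.164 0.007] (array([520.8, 156.2]), array([110. ,  46.6]), 70.25)
rest 0.7 [237.  34.] 6147 [0.353 0.043 0.007] (array([349.9,  47.5]), array([88. , 99.6]), 6.37)
rest 0.35 [ 27. 166.] 1237 [ 0.5   -0.218  0.066] (array([ 504.5, -219.2]), array([ 23. , 112.4]), 89.52)
roller_grip 0.93 [322. 212.] 5689 [0.553 0.149 0.069] (array([579.1, 154.9]), array([141.4,  92.3]), 3.74)
spatula 0.75 [321. 127.] 4273 [0.466 0.154 0.004] (array([468.5, 125.2]), array([ 65.6, 174.9]), 10.38)
spatula 0.38 [ 13. 169.] 1218 [ 0.503 -0.238  0.066] (array([ 504.6, -241.5]), array([ 26.6, 111.8]), 88.96)
```

View pics/w_roller.png

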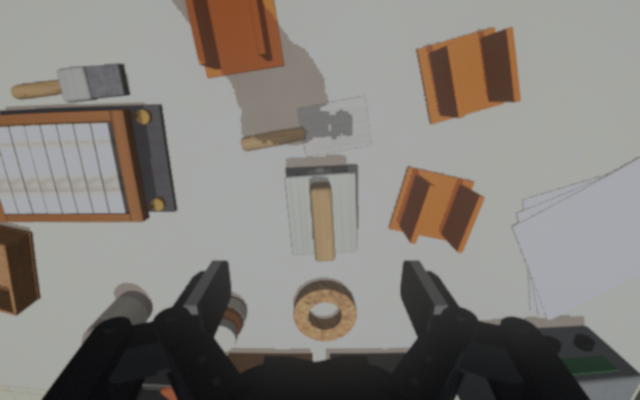

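View pics/w_bed.png

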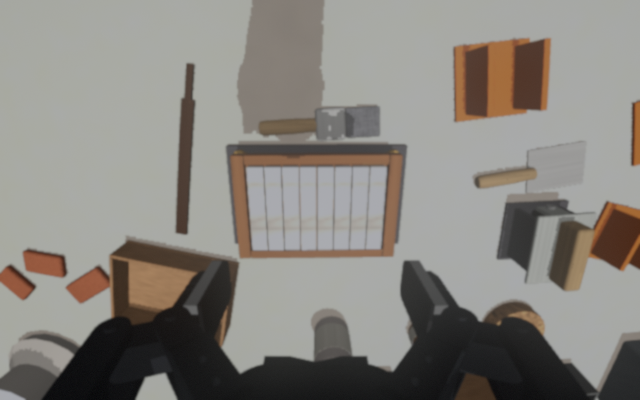

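```bash
python3 - <<'E'
from h import *
import pickle
im=pickle.load(open("w_roller.pkl","rb"))
box=np.zeros((400,640),bool); box[150:275,270:370]=1
P,uv=pts(im,box)
k=(P[:,0]>.48)&(P[:,0]<.64)&(P[:,1]>.08)&(P[:,1]<.21); P=P[k]
print(np.histogram(P[:,2],bins=np.arange(0,.12,.005)))
rib=P[P[:,2]>.092]; print("rib",len(rib),np.median(rib[:,2]),rect(rib),rib[:,:2].mean(0))
pl=P[(P[:,2]>.06)&(P[:,2]<.078)]; print("plate",len(pl),np.median(pl[:,2]),rect(pl))
# rib axis by PCA
q=rib[:,:2]-rib[:,:2].mean(0); w,v=np.linalg.eigh(q.T@q); print("rib dir deg",np.degrees(np.arctan2(v[1,1],v[0,1])))
im=pickle.load(open("w_bed.pkl","rb"))
P,_=pts(im,np.ones((400,640),bool)); k=(P[:,0]>.40)&(P[:,0]<.60)&(P[:,1]>-.33)&(P[:,1]<-.05)&(P[:,2]>.045)&(P[:,2]<.08); P=P[k]; print("tray",rect(P))
# slip tops
s=P[(abs(P[:,0]-.503)<.05)&(abs(P[:,1]+.187)<.085)]
for i in range(8):
    y=-.187+(i-3.5)*.0215; a=s[abs(s[:,1]-y)<.008]; print(round(y,4),len(a),np.round(np.median(a[:,2]),4),a[:,2].std().round(4))
for y in(-.282,-.092):
    a=P[(abs(P[:,1]-y)<.004)&(abs(P[:,0]-.503)<.05)]; print("rim",y,len(a),np.round(np.median(a[:,2]),4))
for x in(.441,.566):
  for y in (-.25,-.187,-.12):
    a=P[(abs(P[:,0]-x)<.004)&(abs(P[:,1]-y)<.02)]; print("rim x",x,y,len(a),np.round(np.median(a[:,2]),4) if len(a) else 0)
E
```

```text
(array([2448,  497,    9,    3,    0,    6,   19,   33,   36,   20,   11,
          0,    6, 3744,  136,   21,   24,   26,   28,   99, 1464,    0,
          0]), array([0.   , 0.005, 0.01 , 0.015, 0.02 , 0.025, 0.03 , 0.035, 0.04 ,
       0.045, 0.05 , 0.055, 0.06 , 0.065, 0.07 , 0.075, 0.08 , 0.085,
       0.09 , 0.095, 0.1  , 0.105, 0.11 , 0.115]))
rib 1581 0.10236255034472617 (array([561.2, 149.5]), array([89.7, 24. ]), 3.82) [0.55769253 0.14929761]
plate 3901 0.06862959384595728 (array([561.3, 149.6]), array([103.9,  84. ]), 3.81)
rib dir deg -176.10396784343334
tray (array([ 503.6, -187.1]), array([210. , 140.5]), 89.96)
-0.2622 939 0.0664 0.0007
-0.2407 943 0.0662 0.0007
-0.2193 939 0.0655 0.0008
-0.1978 943 0.0659 0.0007
-0.1762 923 0.0654 0.0007
-0.1547 936 0.0651 0.0008
-0.1333 923 0.0646 0.0007
-0.1118 921 0.0639 0.0007
rim -0.282 457 0.0635
rim -0.092 449 0.0601
rim x 0.441 -0.25 200 0.063
rim x 0.441 -0.187 218 0.0616
rim x 0.441 -0.12 228 0.0607
rim x 0.566 -0.25 169 0.0628
rim x 0.566 -0.187 163 0.0618
rim x 0.566 -0.12 165 0.0605
```

```bash
python3 - <<'E'
from h import *
g=np.array([.5612,.1496]); Y=np.pi+np.radians(3.85)
grip(.045)
move_to([*g,.14],quat(Y)); f0=current_force()
r=move_straight([*g,.082],velocity=.12)
r=move_straight([*g,.062],velocity=.02,f_stop=3); p=current_position(); print(r,p,current_gripper_width(),current_t())
move_straight([*g,p[2]+.0015],velocity=.03)
grip(0.02,25); print(current_gripper_width(),current_gripper_force(),np.array(current_force())-f0,current_position())
r=move_straight([*g,p[2]-.006],velocity=.01,f_stop=5); print(r,current_position(),np.array(current_force())-f0)
grip(0.02,80); sleep(.2); print(current_gripper_width(),current_gripper_force(),np.array(current_force())-f0,current_position(),current_t())
E
```

```text
True [0.5610877  0.14954073 0.06594299] 0.044928593453498034 7.0083
0.023649656851646758 33.129931917349005 [-1.15645666 -1.1210252   5.72825659] [0.56179826 0.14981882 0.06815973]
True [0.56177656 0.14978184 0.06814551] [-0.52985124 -0.67827982  2.70289989]
0.02324667175678708 82.67921886401126 [-1.82323967 -0.97380534  4.38081849] [0.56185896 0.14980882 0.06828869] 8.2083
```

```bash
python3 - <<'E'
from h import *
p=np.array(current_position()); q=current_eef_rot(); np.save("seat.npy",np.r_[p,q]); print(p,q)
f0=np.array(current_force())
move_straight(p+[0,0,.12],velocity=.12)
sleep(.2); print("lift",np.array(current_force()),current_gripper_width(),current_position())
im=wrist(); save(im,"held.png")
move_to([.5036,-.262,.16],quat(np.pi)); sleep(.3)
fs=[]
for _ in range(10): fs.append(current_force()); sleep(.02)
print("air",np.mean(fs,0),np.std(fs,0),current_position(),current_t())
t=current_t(); move_straight([.5036,-.262,.157],velocity=.015); print("dt",current_t()-t,current_force(),current_position())
E
```

```text
[0.56185896 0.14980882 0.06828869] [ 2.24549807e-05 -3.34285906e-02  9.99441087e-01 -2.07344184e-04]
lift [-0.22490682  0.03781435 -5.63301937] 0.02324825268320232 [0.56153691 0.14971551 0.18759851]
air [-0.19671229 -0.2520838  -5.1965095 ] [0.57596509 0.25652644 0.20331727] [ 0.50370689 -0.26181123  0.15999889] 11.625
dt 0.34999999999999964 [-0.1708623   0.26198931 -4.69458187] [ 0.50348422 -0.26201524  0.15682934]
```

View pics/held.png

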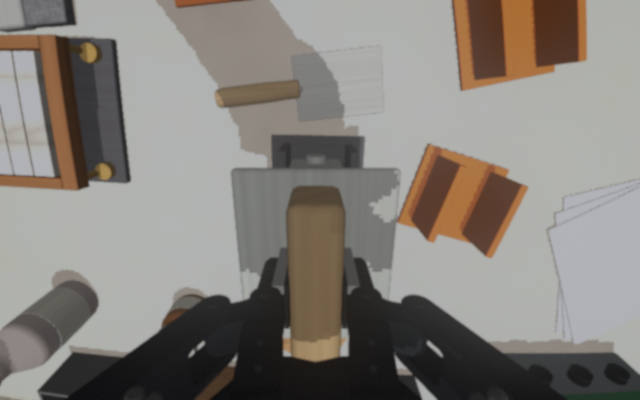

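```bash
cat >> h.py <<'E'
FB=-5.2
def N(n=3):
    return np.mean([current_force()[2] for _ in range(n)])-FB
E
python3 - <<'E'
from h import *
x,y=.5036,-.268
move_straight([x,y,.127],velocity=.06)
r=move_straight([x,y,.115],velocity=.008,f_stop=5); z=current_position()[2]; print(r,current_position(),N(),current_t())
for i in range(30):
    f=N()
    if i%1==0: print(i,round(z,5),np.round(current_position()[2],5),round(f,1),round(current_t(),2))
    if f>14: break
    z-=.0003; move_straight([x,y,z],velocity=.01)
sleep(.3); print(N(),current_position(),current_t()); np.save("z.npy",z)
E
```

```text
True [ 0.50353267 -0.26797299  0.12150694] 7.353103360150524 13.4333
0 0.12151 0.12151 7.4 13.43
1 0.12121 0.12129 6.9 13.73
2 0.12091 0.12092 6.7 13.98
3 0.12061 0.12059 7.1 14.23
4 0.12031 0.12028 6.7 14.48
5 0.12001 0.11997 6.5 14.73
6 0.11971 0.1197 6.2 14.98
7 0.11941 0.11935 6.4 15.23
8 0.11911 0.11907 6.1 15.48
9 0.11881 0.11878 7.2 15.73
10 0.11851 0.11867 8.1 15.98
11 0.11821 0.1186 11.2 16.23
12 0.11791 0.11855 13.9 16.48
13 0.11761 0.11848 15.8 16.73
16.141835194128088 [ 0.50379153 -0.26808819  0.11848137] 17.0333
```

```bash
python3 - <<'E'
from h import *
x,y=.5036,-.268; z=float(np.load("z.npy")); i=0; L=[]
while y<-.1065:
    y+=.002; f=N()
    z+=-.0179*.002+np.clip(.00005*(f-17),-.0003,.0006)
    move_straight([x,y,z],velocity=.01); i+=1
    p=current_position(); F=np.array(current_force()); L.append([y,z,p[2],F[2]-FB,F[1]])
    if L[-1][3]>25: z+=.0004; move_straight([x,y,z],velocity=.01)
    if L[-1][3]>28: print("HIGH"); break
L=np.array(L); np.save("log.npy",L); print("max",L[:,3].max(),"min",L[:,3].min(),current_t())
for r in L[::3]: print(np.round(r,4), "dev mm",round(1000*(r[2]-(.1186-.0179*(r[0]+.268))),2))
E
```

```text
max 18.569894274165478 min 15.41552979180728 45.3833
[-0.266   0.1175  0.1184 15.4959  0.3657] dev mm -0.12
[-0.26    0.1173  0.1184 17.1799 -2.3098] dev mm -0.04
[-0.254   0.1171  0.1183 16.6677 -3.0524] dev mm -0.04
[-0.248   0.1171  0.1182 16.877  -0.1046] dev mm -0.08
[-0.242   0.117   0.1181 17.0206  0.6736] dev mm -0.07
[-0.236   0.117   0.118  15.9014 -4.0293] dev mm 0.02
[-0.23    0.1168  0.1179 18.1938 -0.6705] dev mm -0.06
[-0.224   0.1167  0.1178 17.6911  0.916 ] dev mm -0.05
[-0.218   0.1167  0.1177 16.5479 -2.1977] dev mm 0.03
[-0.212   0.1165  0.1176 16.2821 -2.4259] dev mm 0.05
[-0.206   0.1164  0.1175 17.4732 -0.1139] dev mm -0.0
[-0.2     0.1163  0.1174 17.8576  0.1016] dev mm -0.0
[-0.194   0.1163  0.1173 16.431  -4.958 ] dev mm 0.07
[-0.188   0.1162  0.1172 17.8937 -0.4938] dev mm 0.04
[-0.182   0.1161  0.1171 16.067   0.552 ] dev mm -0.01
[-0.176   0.116   0.117  17.0208 -0.3542] dev mm 0.03
[-0.17    0.1158  0.1169 16.5961 -2.8594] dev mm 0.05
[-0.164   0.1157  0.1167 17.4121 -0.4326] dev mm -0.03
[-0.158   0.1156  0.1166 17.5614  0.8882] dev mm -0.03
[-0.152   0.1155  0.1166 16.3543 -4.9894] dev mm 0.04
[-0.146   0.1154  0.1164 16.6229 -2.0151] dev mm 0.02
[-0.14    0.1153  0.1162 16.9954  0.868 ] dev mm -0.06
[-0.134   0.1151  0.1161 17.2555  0.8611] dev mm -0.05
[-0.128   0.1151  0.1161 16.7332 -3.7428] dev mm -0.02
[-0.122   0.1149  0.1159 16.5948 -0.2154] dev mm -0.07
[-0.116   0.1148  0.1158 17.5403  0.9336] dev mm -0.1
[-0.11    0.1147  0.1157 17.0604  0.5003] dev mm -0.11
```

```bash
python3 - <<'E'
from h import *
S=np.load("seat.npy"); s,q=S[:3],S[3:]
p=np.array(current_position()); move_straight(p+[0,0,.09],velocity=.15)
move_to(s+[0,0,.13],q)
im=get_image("top"); P,_=pts(im,np.ones((400,640),bool))
for i in range(8):
    a=P[(abs(P[:,0]-.503)<.045)&(abs(P[:,1]+.187-(i-3.5)*.0215)<.007)&(P[:,2]>.04)]; print(i,len(a),np.round(np.median(a[:,2]),4))
for y in(-.282,-.092):
    a=P[(abs(P[:,1]-y)<.004)&(abs(P[:,0]-.503)<.05)&(P[:,2]>.04)]; print("rim",y,len(a),np.round(np.median(a[:,2]),4))
im=wrist(); save(im,"back.png"); print(current_gripper_width(),current_t(),current_position()-s)
E
```

```text
0 131 0.0637
1 123 0.0628
2 120 0.0627
3 116 0.0618
4 120 0.0629
5 126 0.0625
6 135 0.0607
7 140 0.061
rim -0.282 97 0.062
rim -0.092 66 0.0605
0.022854156046817578 47.2667 [ 0.00030842 -0.00221765  0.12953198]
```

View pics/back.png

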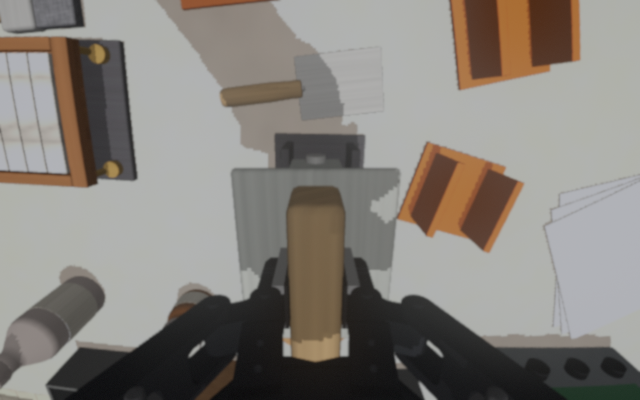

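The slips are level with the rim, and the roller sits in the gripper exactly as it did at pick-up. Lowering it onto the rest now.

```bash
python3 - <<'E'
from h import *
S=np.load("seat.npy"); s,q=S[:3],S[3:]
move_straight(s+[0,0,.06],q,velocity=.12) if False else move_straight(s+[0,0,.06],velocity=.1)
r=move_straight(s+[0,0,.006],velocity=.04,f_stop=8); print(r,current_position()-s,current_force(),current_t())
if not r:
    r=move_straight(s-[0,0,.003],velocity=.015,f_stop=4); print(r,current_position()-s,current_force(),current_t())
    if abs(current_position()[2]-s[2])<.003:
        grip(.045); c=np.array(current_position()); move_straight(c+[0,0,.16],velocity=.15)
        move_to([.50,.1496,.27],quat(np.pi)); im=wrist(); save(im,"end.png")
        P,_=pts(im,np.ones((400,640),bool)); P=P[(P[:,0]>.48)&(P[:,0]<.64)&(P[:,1]>.08)&(P[:,1]<.21)]
        for a,b in((.092,.12),(.06,.078)):
            k=P[(P[:,2]>a)&(P[:,2]<b)]; print(len(k),np.median(k[:,2]),rect(k))
            A=np.c_[k[:,:2]-k[:,:2].mean(0),np.ones(len(k))]; print(np.linalg.lstsq(A,k[:,2],rcond=None)[0].round(4))
print(current_t())
E
```

```text
False [1.98024994e-04 5.84804660e-05 6.27304233e-03] [ 0.32972    -0.2073463  -5.33685914] 49.6167
True [ 5.82443475e-05 -3.46629981e-05 -1.17983668e-05] [-0.30534201 -1.15127742  5.25628687] 50.075
1538 0.10235641000718293 (array([561.2, 149.9]), array([89.5, 24. ]), 3.82)
[ 0.0141 -0.0041  0.1021]
3804 0.06859813239226613 (array([561.7, 149.9]), array([104.1,  84.1]), 3.9)
[0.0005 0.     0.0686]
52.0833
```

```bash
python3 - <<'E'
from h import *
move_to([.455,-.187,.28],quat(np.pi)); im=wrist(); P,_=pts(im,np.ones((400,640),bool)); P=P[(abs(P[:,0]-.503)<.045)&(P[:,2]>.045)&(P[:,2]<.08)]
for y in [-.282]+[-.187+(i-3.5)*.0215 for i in range(8)]+[-.092]:
    a=P[abs(P[:,1]-y)<.004]; print(round(y,4),len(a),"above rim mm",round(1000*(np.median(a[:,2])-(.0618-.0179*(y+.187))),2))
print(current_t())
E
```

```text
-0.282 418 above rim mm -0.0
-0.2622 415 above rim mm -0.08
-0.2407 409 above rim mm -0.08
-0.2193 418 above rim mm -0.04
-0.1978 398 above rim mm -0.14
-0.1762 406 above rim mm -0.08
-0.1547 415 above rim mm -0.02
-0.1333 407 above rim mm -0.08
-0.1118 410 above rim mm -0.09
-0.092 399 above rim mm 0.04
53.4167
```

```bash
python3 -c "
from cell import *
print(hand_in())"
```

```text
the job is handed in; nothing more can be done
None
```

The job is handed in at about 53 s of the 72 s allowed: all eight slips measured flush with the rim to about 0.1 mm, rolling force peaked at 18.6 N, and the roller is back on its grey rest, level and within 1 mm of where it stood.

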